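# Show the goods van to the inspection camera

### The job

Lift the closed goods van (the wagon with the box body and flat roof) out of the row of three model wagons on the short track and hold it up to the inspection camera: middle of the van on the camera's line of sight, 160 mm in front of the lens, right way up, one long side (either) square to the line of sight, so leaned back to match the camera's downward look, and its length level. Leave the other wagons and everything else on the bench where they stand, keep off the camera, and finish while still holding the van there motionless in the fingers.

Things in the scene. Friction and masses are not known exactly. Their poses are not given: they have to be found in the camera images.
- van: The closed goods van, the only wagon with a box body and a flat roof; loose, 60 to 130 g, stands on the rails, wheels do not turn. Origin: middle of the van, at the level of the wheel bottoms (rail top). x along its length, y across, z up. Box body 96 mm long, 34 mm wide (flat sides, 13 to 44 mm above the origin), roof 100 by 36 mm, top at 49 mm; 109 mm long over the buffers.
- van_mid (a point): Middle of the van, 28 mm above van's origin, axes as van; also a good place to grip it across its width.
- track: Short straight track, 400 mm long (along its x), roadbed 44 mm wide and 6 mm high, rail tops 10 mm above the bench, a stop block 24 mm high at each end; fixed. Origin: middle of its underside. The three wagons stand on it in any order, centres 122 mm apart, the middle one at the track's middle.
- tank_wagon: Two-axle model goods wagon, same underframe as the van, 109 mm long over buffers, 31 mm round barrel lying along it with a small dome, top 50 mm above its origin (wheel bottoms, middle). Loose; leave it.
- open_wagon: Two-axle model goods wagon, same underframe as the van, 109 mm long over buffers, open-topped with two timber rods in it, 34 mm wide, top 33 mm above its origin (wheel bottoms, middle). Loose; leave it.
- camera_stand: Stand of the inspection camera, fixed: foot 110 by 130 mm, 12 mm high, and a post 16 mm thick and 330 mm high, 35 mm behind the origin (underside of the foot, middle). It looks towards its own -x; the camera head (36 by 52 by 46 mm, with a lens barrel) is hinged 300 mm above the bench, 12 mm ahead of the origin, and looks down by 0.25 to 0.6 rad. Its head stays as it is set; do not touch it.
- lens (a point): Front of the camera's lens, 39 mm ahead of the head's body centre (its tilt pivot). Its x axis lies along the line of sight and points backwards, away from what is looked at (the camera looks along -x); y is level; z is the head's up.
- focus (a point): Where the middle of the van (van_mid) is to be held: an empty point in the air on the line of sight, 160 mm in front of the lens. Axes as lens: the van's y is to lie along this x (either way), the van's x along this y (either way), the van's z along this z.
- glue_jar: Small closed jar, 36 mm across, 50 mm high, loose on the bench; leave it. Origin: centre of underside.
- screwdriver: Screwdriver, 150 mm long, lying on the bench along its x; leave it. Origin: under it, near its middle.
- shed: Small wooden model house, 55 by 70 mm, about 80 mm high, loose; leave it. Origin: centre of underside.
- mug: Coffee mug, 76 mm across, 90 mm high, loose; leave it. Origin: centre of underside.
Mind the look-alikes: they are no part of the job. What is shaped like the van but turquoise is not meant.

How it is judged:
On the way:
1. the van is lifted clear of the rails in the fingers (height (world z) of van above 0.05 m and contact force between the fingers and van above 1 N), for 0.2 s.
At the end, for the whole second after the job is handed in: Van still and right way up in the fingers alone: its middle within 25 mm of the focus point, 160 mm in front of the lens, its y axis within 0.2 rad of the line of sight, its x axis within 0.2 rad of the camera's level axis; other wagons and bystanders within 20 mm of where they were (distance between van_mid and focus below 0.025 m and angle between the y axis of van_mid and the x axis of focus, either way round below 0.2 rad and angle between the x axis of van_mid and the y axis of focus, either way round below 0.2 rad and angle between van_mid's own z axis and vertical below 1 rad and height (world z) of van above 0.1 m and contact force between the fingers and van above 1 N and contact force between van and camera_stand below 0.2 N and linear speed of van below 0.03 m/s and angular speed of van below 0.2 rad/s and distance of each of tank_wagon, open_wagon, glue_jar, screwdriver, shed, mug from where it was at the start of the episode below 0.02 m); the arm keeps its last pose, push and grip.
It fails at once if another wagon is pushed more than 20 mm or tipped (distance of any of tank_wagon, open_wagon from where it was at the start of the episode above 0.02 m or angle between any of tank_wagon, open_wagon's own z axis and vertical above 0.35 rad).
It fails at once if a bystander on the bench is pushed more than 20 mm (distance of any of glue_jar, screwdriver, shed, mug from where it was at the start of the episode above 0.02 m).
It fails at once if the camera or its stand is struck (contact force between any of the arm, the fingers, van and camera_stand above 2 N).
It fails at once if the camera is turned away from where it was looking (distance of focus from where it was at the start of the episode above 0.012 m).
It also fails if it takes over 38 s, if anything falls off the work surface, if the arm or the gripper's body presses on something with over 40 N, if the wrist force passes 120 N, or if a joint passes its speed limit or range.

### The arm

A 6-joint arm with a two-finger parallel gripper is mounted at the origin on the work surface. World frame = base frame: x ahead of the robot, y to its left, z up, the work surface at z = 0. Lengths are in m, angles in rad, forces in N, time in s.
With the tool pointing down it reaches from about 0.3 to 0.775 m from the base axis. Payload 14.6 kg.
Tool frame: the origin (TCP) lies on the centre line of the jaws, within the pads' length; the fingertips stand 8 mm ahead of it and the grasp point (between the pads) lies 11 mm behind it; z points along the fingers, y is the line along which they close (so a half turn about z gives the same grasp; the last joint's range is limited). The gripper opens to 94 mm and grips with 3 to 60 N. Pads are 16 mm wide; open, the fingers measure 119 mm over their backs; the gripper's body (75 mm by 177 mm) begins 78 mm behind the grasp point.
Start: joints at [1.168, 0.3, 1.521, -0, 1.321, -0.067], TCP at [0.181, 0.519, 0.213] pointing down, gripper open.
Joint ranges: [-3.03, 3.03], [-0.79, 2.21], [0.23, 2.52], [-1.04, 4.18], [0, 3.07], [-2.55, 2.55]. Speed limits (rad/s): [2.22, 2.22, 2.57, 3.14, 3.14, 3.14].

### API

Orientations are given as a unit quaternion [w, x, y, z].
In Python, from rig import * gives the robot as it stands.
- The arm moves only by the shell command python3 -m jog 'ROWS' [FORCE]. ROWS is JSON, a list of rows, each a list of 3 entries, a list of its own where there are three numbers: the closure, from 0 (fully open) to 1 (shut), then the shift along the tool's x, y, z as a fraction of full scale, then the turn about the tool's z as a fraction of full scale. A call has 1 to 10 rows; each row is the pose to reach, as a shift and turn from the pose commanded when the call began, along the tool's axes at that moment; what a row does not reach only later rows make up. Full scale, the value 1, is 80 mm for a shift and 1.5 rad for a turn. A row lasts 1/12 s, in which the tool goes at most 41.7 mm and 7.16 degrees, less where a joint would pass 70% of its speed; a pose out of reach is approached as far as the arm can. A call with a number of a shift or a turn outside -1 to 1 is refused whole. A call with a gripper value outside its range is refused whole. The fingers move at their own pace and stop on an object; FORCE is the grip in N (left out, the last holds). Time passes only in rows, so rows that repeat a pose let the fingers close. It gives the time, the measured TCP pose, the force, the opening and the grip force at its end, in the units of the state.
- read_state(): the state, without advancing time (a new reading comes with each control period).
- grab_frame(name): name is "scene" or "top" or "wrist"; returns a dict with "pixels" (384x512x3 uint8, red, green, blue), "range_z" (384x512 float32, m along the optical axis (not along the pixel's ray), 0 where there is no reading), "K" (3x3 intrinsics, pixels), "cam_to_world" (4x4, takes a point from camera to world coordinates); the wrist camera has in their place "tool_from_camera" (4x4, takes a point from camera to tool coordinates, whose origin is the TCP and whose axes are the flange's). Camera axes: x right, y up, looking along -z (the intrinsics and any distortion apply to the point x, -y, -z); pixel columns grow to the right and rows downward; lengths in m; the calibration is good to about 2 mm. A picture is of the moment at which its call begins: read the wrist's pose just before it.
- sign_off(): hands the job in; it is judged then, once.
The state is a dict: "time": time; "joint_positions": joint angles; "joint_vel": joint speeds; "joint_efforts": joint torques, N m; "ee_pos": TCP position; "tcp_rot": TCP orientation; "ft_force": force on the tool from outside, world axes, zero at the start; "wrist_torque": the same for the moment, N m; "opening": finger opening in m; "gripper_force": force on a finger pad.
Only numpy, scipy, OpenCV 4.12 (cv2) and the standard library are available. Lean on these libraries where they do the work, as an engineer would, in place of code of your own. Each camera call takes 0.05 s, during which the arm holds its last target. There are 200 camera calls.

## Working session

There is one attempt and no reset: what is moved stays moved. The work goes in short steps, Python scripts to look and compute and a shell command to move; the robot and the scene stay as the last step left them, time stands still between calls to the robot, and variables do not carry over. Pictures are saved under pics/ and viewed, at most 10 in all, crops included, and the job is handed in when it is done.

```bash
mkdir -p pics; ls
python3 - <<'E'
from rig import *
import numpy as np,cv2
s=read_state();print(s)
for n in("top","scene"):
    f=grab_frame(n);np.savez(f"pics/{n}.npz",**f)
    cv2.imwrite(f"pics/{n}.png",cv2.cvtColor(f["pixels"],cv2.COLOR_RGB2BGR))
    print(n,f["K"],f["cam_to_world"].round(3),(f["range_z"]>0).mean())
a=[cv2.imread(f"pics/{n}.png") for n in("top","scene")]
E
```

```text
pics
{'time': 0.0, 'joint_positions': array([ 1.16843356e+00,  3.00452064e-01,  1.52157192e+00,  7.62216972e-06,
        1.32067517e+00, -6.66285055e-02]), 'joint_vel': array([ 4.77609019e-04,  5.56075672e-05, -2.58930695e-04,  4.07156997e-04,
        8.91375414e-04,  1.08923347e-04]), 'joint_efforts': array([-2.26878648e-03, -5.31816351e+01, -3.52730978e+01,  7.06924126e-02,
        2.46304966e-02, -4.87463228e-05]), 'ee_pos': array([0.18112462, 0.51906286, 0.21290064]), 'tcp_rot': array([-1.32139150e-04,  1.67080749e-01,  9.85943060e-01, -5.37247387e-04]), 'ft_force': array([ 0.28562007, -0.51690356, -0.04057426]), 'wrist_torque': array([-0.01069467,  0.00703204, -0.02580209]), 'gripper_force': 0.0, 'opening': 0.09388025392018662}
top [[405.80515951   0.         255.9763654 ]
 [  0.         405.80515951 187.71278055]
 [  0.           0.           1.        ]] [[-0.003  0.997 -0.08   0.47 ]
 [-1.    -0.002  0.018  0.096]
 [ 0.018  0.08   0.997  1.4  ]
 [ 0.     0.     0.     1.   ]] 0.9956766764322916
scene [[355.06206344   0.         252.7255763 ]
 [  0.         355.06206344 193.00405927]
 [  0.           0.           1.        ]] [[-0.833 -0.369  0.412  1.021]
 [ 0.553 -0.535  0.638  0.753]
 [-0.015  0.76   0.65   0.855]
 [ 0.     0.     0.     1.   ]] 0.99603271484375
```

View pics/top.png

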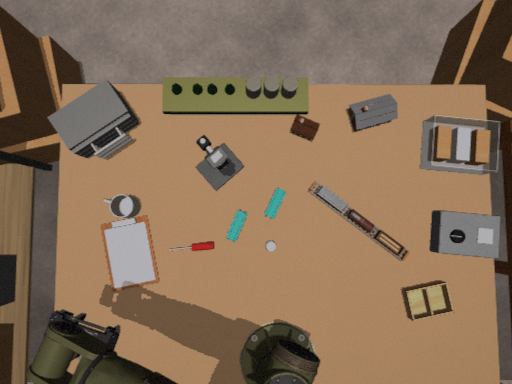

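View pics/scene.png

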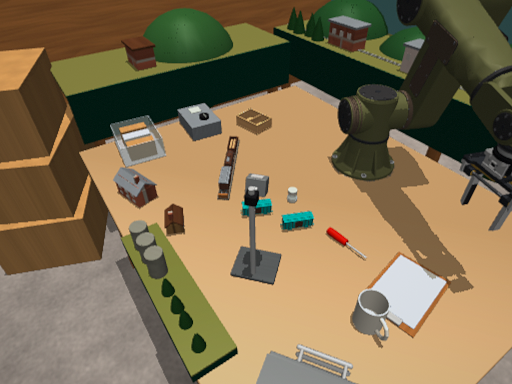

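```bash
cat > h.py <<'E'
import numpy as np,cv2
def load(n): return dict(np.load(f"pics/{n}.npz"))
def cloud(f,T=None):
    T=f["cam_to_world"] if T is None else T
    K=f["K"];z=f["range_z"];v,u=np.mgrid[:z.shape[0],:z.shape[1]]
    P=np.stack([(u-K[0,2])/K[0,0]*z,-(v-K[1,2])/K[1,1]*z,-z],-1)
    return P@T[:3,:3].T+T[:3,3]
E
python3 - <<'E'
from h import *
np.set_printoptions(precision=3,suppress=True)
t=load("top");s=load("scene")
im=lambda f:cv2.cvtColor(f["pixels"],cv2.COLOR_RGB2BGR)
a=cv2.resize(im(t)[125:265,190:415],None,fx=3.5,fy=3.5,interpolation=cv2.INTER_CUBIC)[:,:400]
A=cv2.resize(im(t)[175:265,300:415],(400,313),interpolation=cv2.INTER_CUBIC)
B=cv2.resize(im(t)[130:190,190:250],(390,287)[::1],interpolation=cv2.INTER_CUBIC)
C=cv2.resize(im(s)[130:210,205:275],(400,287),interpolation=cv2.INTER_CUBIC)
cv2.imwrite("pics/crop.png",np.vstack([np.hstack([cv2.resize(A,(400,287)),B]),np.hstack([C,np.zeros((287,390,3),np.uint8)])]))
for n,f in(("top",t),("scene",s)):
    P=cloud(f);
    # stand region
    m=(P[...,0]>.35)&(P[...,0]<.75)&(P[...,1]>.05)&(P[...,1]<.45)&(P[...,2]>.2)&(P[...,2]<.4)
    v,u=np.where(m);print(n,m.sum(),u.min(),u.max(),v.min(),v.max(),P[m].min(0),P[m].max(0))
    for lo in np.arange(.2,.36,.02):
        k=m&(P[...,2]>=lo)&(P[...,2]<lo+.02)
        if k.sum():print(lo.round(2),k.sum(),P[k].mean(0),P[k].min(0),P[k].max(0))
E
```

```text
top 534 196 227 135 169 [0.61  0.153 0.203] [0.7   0.238 0.333]
0.2 2 [0.675 0.22  0.207] [0.674 0.218 0.203] [0.676 0.222 0.21 ]
0.22 2 [0.675 0.221 0.222] [0.675 0.22  0.221] [0.675 0.223 0.224]
0.24 1 [0.674 0.22  0.245] [0.674 0.22  0.245] [0.674 0.22  0.245]
0.26 1 [0.623 0.203 0.278] [0.623 0.203 0.278] [0.623 0.203 0.278]
0.28 33 [0.644 0.188 0.296] [0.61  0.154 0.286] [0.679 0.237 0.3  ]
0.3 283 [0.652 0.193 0.313] [0.612 0.153 0.301] [0.7   0.238 0.32 ]
0.32 212 [0.649 0.191 0.325] [0.618 0.159 0.32 ] [0.689 0.231 0.333]
scene 769 244 268 174 229 [0.613 0.158 0.2  ] [0.702 0.24  0.332]
0.2 34 [0.685 0.224 0.21 ] [0.679 0.218 0.2  ] [0.69  0.228 0.22 ]
0.22 34 [0.685 0.225 0.231] [0.678 0.22  0.221] [0.69  0.229 0.24 ]
0.24 36 [0.685 0.225 0.25 ] [0.677 0.22  0.24 ] [0.69  0.229 0.26 ]
0.26 37 [0.68  0.223 0.27 ] [0.622 0.201 0.26 ] [0.69  0.228 0.28 ]
0.28 130 [0.667 0.218 0.293] [0.616 0.18  0.281] [0.702 0.24  0.3  ]
0.3 346 [0.664 0.208 0.311] [0.613 0.158 0.3  ] [0.702 0.24  0.32 ]
0.32 152 [0.656 0.198 0.324] [0.626 0.163 0.32 ] [0.69  0.228 0.332]
```

View pics/crop.png

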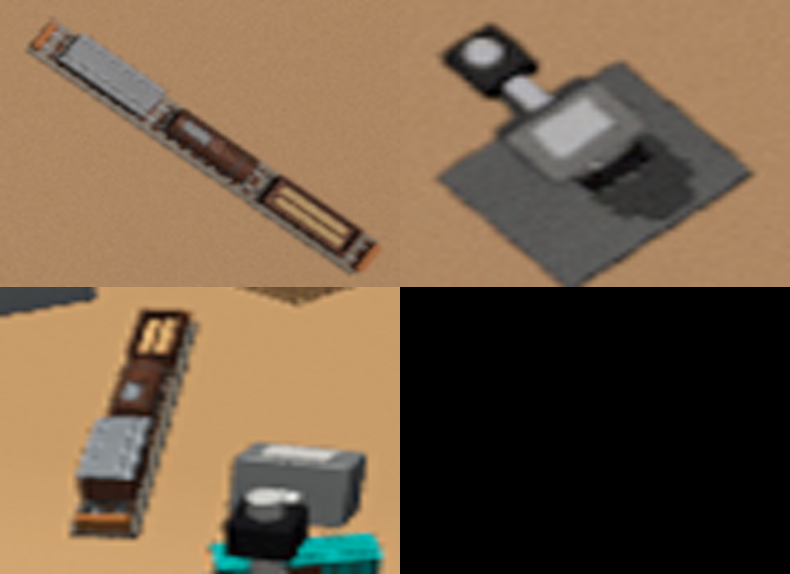

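Candidates in the top view: flat grey roof on the track (332,200), tank (360,219), open wagon (390,240), and two turquoise look-alikes (237,226) and (275,203). The van is the grey-roofed box on the track at (332,200). It is the only one there with a flat roof, and the crop confirms it. Next I'll measure the van and the camera.

Run:
```python
from h import *
np.set_printoptions(precision=3,suppress=True)
t=load("top");s=load("scene")
def rect(m,P,name):
    q=P[m][:,:2]
    r=cv2.minAreaRect((q*1000).astype(np.float32));print(name,m.sum(),r,'z',np.median(P[m][:,2]))
for n,f in(("top",t),("scene",s)):
    P=cloud(f);x,y,z=np.moveaxis(P,-1,0)
    foot=(abs(x-.65)<.12)&(abs(y-.2)<.12)&(z>.006)&(z<.018);rect(foot,P,n+" foot")
    v,u=np.mgrid[:384,:512]
    if n=="top": reg=(u>305)&(u<415)&(v>175)&(v<265)
    else: reg=(u>205)&(u<245)&(v>130)&(v<205)
    rect(reg&(z>.003)&(z<.09),P,n+" track all")
    rect(reg&(z>.052)&(z<.075),P,n+" roof+tank")
    k=reg&(z>.055)&(z<.075)&(f["pixels"].std(-1)<12)&(f["pixels"].mean(-1)>90);
    q=cv2.connectedComponentsWithStats(k.astype(np.uint8));i=1+np.argmax(q[2][1:,4]);rect(q[1]==i,P,n+" roof grey")
    head=(abs(x-.65)<.05)&(abs(y-.2)<.06)&(z>.25)&(z<.4)
    # RANSAC planes with normals by local gradient
    pts=P[head];rng=np.random.default_rng(0);rem=pts
    for it in range(4):
        best=None
        for _ in range(2000):
            a,b,c=rem[rng.choice(len(rem),3,False)];nn=np.cross(b-a,c-a);l=np.linalg.norm(nn)
            if l<1e-6:continue
            nn/=l;inl=abs((rem-a)@nn)<.002
            if best is None or inl.sum()>best.sum():best=inl
        q=rem[best];c=q.mean(0);w=np.linalg.svd(q-c)[2];print(n,"plane",len(q),c,"n",w[2]*np.sign(w[2][2]),q.min(0),q.max(0))
        rem=rem[~best]
        if len(rem)<25:break
```

```text
top foot 974 ((650.6339721679688, 197.55397033691406), (234.87135314941406, 236.36798095703125), 89.88510131835938) z 0.012031974723914263
top track all 3731 ((470.96307373046875, -290.0189208984375), (379.5943298339844, 303.02728271484375), 89.69712829589844) z 0.0058581092551228675
top roof+tank 480 ((507.64739990234375, -226.9024200439453), (217.33377075195312, 36.786563873291016), 52.58250427246094) z 0.05815145205586869
top roof grey 288 ((542.796142578125, -180.71713256835938), (98.53524780273438, 35.95463180541992), 53.450618743896484) z 0.05936276679334096
top plane 162 [0.637 0.181 0.321] n [-0.329 -0.275  0.903] [0.613 0.153 0.307] [0.665 0.209 0.33 ]
top plane 87 [0.652 0.199 0.31 ] n [ 0.357 -0.446  0.821] [0.617 0.154 0.288] [0.69  0.237 0.325]
top plane 73 [0.653 0.191 0.325] n [-0.129 -0.109  0.986] [0.615 0.153 0.318] [0.688 0.224 0.333]
top plane 65 [0.658 0.196 0.31 ] n [-0.306  0.226  0.925] [0.61  0.156 0.297] [0.699 0.238 0.32 ]
scene foot 1176 ((656.7675170898438, 196.9041748046875), (111.11825561523438, 130.8717041015625), 41.16893768310547) z 0.01110064557179069
scene track all 808 ((489.1374816894531, -278.8607482910156), (551.41259765625, 141.68833923339844), 62.52787780761719) z 0.034581904038191114
scene roof+tank 212 ((506.4134826660156, -226.30580139160156), (219.35557556152344, 36.49985122680664), 52.40434265136719) z 0.05637366626978607
scene roof grey 126 ((542.8843383789062, -179.3271026611328), (96.45380401611328, 35.04736328125), 53.18034744262695) z 0.0574034063350185
scene plane 224 [0.652 0.198 0.31 ] n [0.708 0.618 0.342] [0.633 0.175 0.283] [0.676 0.219 0.329]
scene plane 100 [0.684 0.226 0.296] n [-0.027  1.     0.008] [0.664 0.223 0.25 ] [0.699 0.228 0.33 ]
scene plane 76 [0.666 0.21  0.316] n [0.039 0.1   0.994] [0.618 0.163 0.311] [0.699 0.239 0.322]
scene plane 61 [0.653 0.197 0.325] n [-0.106 -0.042  0.993] [0.627 0.172 0.322] [0.688 0.228 0.331]
```

```bash
for i in 1; do
python3 -m jog '[[0,[-0.5,-0.47,0],0],[0,[-1,-0.95,0],0],[0,[-1,-0.95,0],0]]' 
python3 -m jog '[[0,[-0.5,-0.47,0],0],[0,[-1,-0.95,0],0],[0,[-1,-0.95,0],0]]' 
python3 -m jog '[[0,[-0.5,-0.47,0],0],[0,[-1,-0.95,0],0],[0,[-1,-0.95,0],0]]' 
python3 -m jog '[[0,[-0.5,-0.47,0],0],[0,[-1,-0.95,0],0],[0,[-1,-0.95,0],0]]' 
python3 -m jog '[[0,[-0.5,-0.47,0],0],[0,[-1,-0.95,0],0],[0,[-1,-0.95,0],0]]' 
python3 -m jog '[[0,[-0.5,-0.47,0],0],[0,[-1,-0.95,0],0],[0,[-1,-0.95,0],0]]' 
done
python3 - <<'E'
from h import *
np.set_printoptions(precision=3,suppress=True)
th=np.radians(41.17);b=np.array([np.cos(th),np.sin(th)]);l=np.array([-b[1],b[0]])
for n in("top","scene"):
    P=cloud(load(n)).reshape(-1,3);P=P[(abs(P[:,0]-.65)<.07)&(abs(P[:,1]-.2)<.07)&(P[:,2]>.2)]
    u=(P[:,:2]-[.65,.19])@b;w=(P[:,:2]-[.65,.19])@l
    print(n,"w range",np.percentile(w,[2,50,98]))
    for lo in np.arange(-.09,.07,.005):
        k=(u>=lo)&(u<lo+.005)
        if k.sum()>2:print(round(lo+.0025,4),k.sum(),np.percentile(P[k,2],[0,10,50,90,100]))
E
```

```text
time: 0.35
ee_pos: [0.2322, 0.4188, 0.2129]
tcp_rot: [-0.0, 0.167, 0.986, -0.001]
ft_force: [0.2, 0.4, 1.0]
opening: 0.0941
gripper_force: 0.0
time: 0.6
ee_pos: [0.2828, 0.3204, 0.2132]
tcp_rot: [0.0, 0.167, 0.986, -0.0]
ft_force: [0.2, -0.2, 0.8]
opening: 0.0941
gripper_force: 0.0
time: 0.85
ee_pos: [0.3333, 0.2223, 0.2134]
tcp_rot: [0.0, 0.167, 0.986, -0.0]
ft_force: [0.1, 1.4, 0.4]
opening: 0.0941
gripper_force: 0.0
time: 1.1
ee_pos: [0.3839, 0.1241, 0.2134]
tcp_rot: [0.0, 0.168, 0.986, -0.0]
ft_force: [0.0, 0.5, 0.1]
opening: 0.0938
gripper_force: 0.0
time: 1.35
ee_pos: [0.4345, 0.0258, 0.2133]
tcp_rot: [0.0, 0.168, 0.986, -0.0]
ft_force: [-0.9, 0.2, -0.4]
opening: 0.0938
gripper_force: 0.0
time: 1.6
ee_pos: [0.4849, -0.0724, 0.2131]
tcp_rot: [-0.0, 0.168, 0.986, -0.0]
ft_force: [-0.1, 0.8, 0.2]
opening: 0.0942
gripper_force: 0.0
top w range [-0.022  0.002  0.026]
-0.0425 14 [0.297 0.299 0.302 0.307 0.309]
-0.0375 23 [0.295 0.298 0.304 0.307 0.309]
-0.0325 31 [0.296 0.301 0.309 0.316 0.319]
-0.0275 37 [0.299 0.314 0.317 0.319 0.32 ]
-0.0225 44 [0.308 0.315 0.319 0.322 0.325]
-0.0
[... 688 characters left out ...]
0.022  0.005  0.027]
-0.0275 10 [0.314 0.315 0.316 0.316 0.317]
-0.0225 15 [0.299 0.303 0.317 0.319 0.32 ]
-0.0175 12 [0.318 0.318 0.32  0.321 0.321]
-0.0125 32 [0.278 0.286 0.32  0.323 0.324]
-0.0075 13 [0.322 0.322 0.324 0.325 0.325]
-0.0025 40 [0.278 0.293 0.324 0.326 0.327]
0.0025 91 [0.307 0.313 0.319 0.325 0.329]
0.0075 109 [0.286 0.301 0.309 0.315 0.322]
0.0125 55 [0.281 0.287 0.296 0.304 0.307]
0.0175 8 [0.284 0.284 0.287 0.294 0.306]
0.0325 12 [0.291 0.295 0.31  0.315 0.315]
0.0375 14 [0.29  0.311 0.314 0.329 0.33 ]
0.0425 30 [0.249 0.263 0.314 0.33  0.332]
0.0475 119 [0.2   0.213 0.262 0.326 0.33 ]
0.0525 90 [0.202 0.212 0.265 0.318 0.329]
0.0575 114 [0.286 0.29  0.302 0.313 0.316]
```

```bash
python3 -m jog '[[0,[-0.5,-0.5,0],0],[0,[-1,-1,0],0],[0,[-1,-1,0],0]]' >/dev/null
python3 -m jog '[[0,[0,0,0],0.16],[0,[0,0,0],0.24],[0,[0,0,0],0.32],[0,[0,0,0],0.4],[0,[0,0,0],0.5],[0,[0,0,0],0.56],[0,[0,0,0],0.63],[0,[0,0,0],0.63]]' >/dev/null
python3 -m jog '[[0,[0,0,0],0.16],[0,[0,0,0],0.24],[0,[0,0,0],0.32],[0,[0,0,0],0.4],[0,[0,0,0],0.5],[0,[0,0,0],0.56],[0,[0,0,0],0.63],[0,[0,0,0],0.63]]'
python3 -m jog '[[0,[0.2,0.5,0],0],[0,[0.3,1,0],0],[0,[0.3,1,0],0]]' >/dev/null
python3 -m jog '[[0,[0.2,0.5,0],0],[0,[0.3,1,0],0],[0,[0.3,1,0],0]]'
python3 -m jog '[[0,[0.2,0.5,0],0],[0,[0.3,1,0],0],[0,[0.3,1,0],0],[0,[0.3,1,0],0]]'
python3 -m jog '[[0,[0.2,0.5,0],0],[0,[0.3,1,0],0],[0,[0.3,1,0],0],[0,[0.3,1,0],0]]'
python3 -c "
from rig import *;print(read_state()['joint_positions'])"
```

```text
time: 3.18
ee_pos: [0.5332, -0.1713, 0.2131]
tcp_rot: [-0.0, 0.899, 0.439, -0.0]
ft_force: [0.3, -0.2, 0.5]
opening: 0.0942
gripper_force: 0.0
time: 3.68
ee_pos: [0.6917, -0.2319, 0.2104]
tcp_rot: [-0.001, 0.897, 0.442, -0.001]
ft_force: [0.1, 0.1, -0.5]
opening: 0.0942
gripper_force: 0.0
time: 4.02
ee_pos: [0.7684, -0.261, 0.2112]
tcp_rot: [-0.001, 0.897, 0.442, -0.001]
ft_force: [0.1, -0.4, -0.5]
opening: 0.0939
gripper_force: 0.0
time: 4.35
ee_pos: [0.7915, -0.2719, 0.1976]
tcp_rot: [0.011, 0.897, 0.442, 0.011]
ft_force: [-1.0, -0.5, 1.0]
opening: 0.094
gripper_force: 0.0
[-3.74971357e-01  1.12227284e+00  2.34772647e-01  1.22421241e-03
  1.75458112e+00  2.80632700e-01]
```

```bash
python3 -m jog '[[0,[0.2,0.5,0],0],[0,[0.3,1,0],0],[0,[0.3,1,0],0],[0,[0.3,1,0],0]]'
python3 -m jog '[[0,[-0.2,-0.5,0],0],[0,[-0.3,-1,0],0],[0,[-0.3,-1,0],0],[0,[-0.3,-1,0],0]]'
python3 -m jog '[[0,[-0.2,-0.5,0],0],[0,[-0.3,-1,0],0],[0,[-0.3,-1,0],0],[0,[-0.3,-1,0],0]]'
```

```text
time: 4.68
ee_pos: [0.802, -0.2779, 0.1828]
tcp_rot: [0.021, 0.897, 0.442, 0.021]
ft_force: [0.5, -0.5, 0.4]
opening: 0.0939
gripper_force: 0.0
time: 5.02
ee_pos: [0.7245, -0.2482, 0.1779]
tcp_rot: [0.021, 0.897, 0.442, 0.021]
ft_force: [2.1, -1.2, -0.0]
opening: 0.094
gripper_force: 0.0
time: 5.35
ee_pos: [0.6456, -0.2178, 0.1742]
tcp_rot: [0.021, 0.897, 0.442, 0.021]
ft_force: [0.1, 0.5, 1.3]
opening: 0.094
gripper_force: 0.0
```

```bash
cat >> h.py <<'E'
from scipy.spatial.transform import Rotation as Ro
from rig import *
def go(p,yaw=None):
    s=read_state();R=Ro.from_quat(s["tcp_rot"][[1,2,3,0]]).as_matrix()
    np.set_printoptions(precision=3,suppress=True)
    print("pos",s["ee_pos"],"z",R[:,2],"y heading",np.degrees(np.arctan2(R[1,1],R[0,1])),"j",s["joint_positions"],"t",s["time"])
    print("shift units",R.T@(np.array(p)-s["ee_pos"])/.08)
    if yaw is not None:
        d=np.array([np.cos(yaw),np.sin(yaw),0]);t=R.T@d
        print("turn units",np.arctan2(-t[0],t[1])/1.5)
E
python3 - <<'E'
from h import *
go([.543,-.180,.12],np.radians(-37.2)); go([.543,-.18,.033])
for f in("top",):
    P=cloud(load(f)).reshape(-1,3)
    for nm,c,r in(("mug",(.52,.53),.1),("laptop",(.72,.6),.12)):
        k=(np.hypot(P[:,0]-c[0],P[:,1]-c[1])<r)&(P[:,2]>.03);print(nm,P[k].mean(0),P[k].max(0),P[k].min(0))
E
```

```text
pos [ 0.646 -0.218  0.174] z [ 0.056 -0.019 -0.998] y heading -37.54948097420947 j [-0.38   0.592  1.197  0.003  1.294  0.274] t 5.35
shift units [-0.419 -1.34   0.596]
turn units -0.0033762717714773817
pos [ 0.646 -0.218  0.174] z [ 0.056 -0.019 -0.998] y heading -37.54948097420947 j [-0.38   0.592  1.197  0.003  1.294  0.274] t 5.35
shift units [-0.439 -1.401  1.681]
mug [0.52  0.51  0.069] [0.555 0.573 0.096] [0.482 0.467 0.03 ]
laptop [0.758 0.596 0.113] [0.84  0.709 0.14 ] [0.679 0.491 0.03 ]
```

```bash
python3 -m jog '[[0,[-0.2,-0.5,0.2],0],[0,[-0.42,-1,0.4],0],[0,[-0.42,-1,0.6],0],[0,[-0.42,-1,0.6],0]]' >/dev/null
python3 -m jog '[[0,[0,-0.35,0],0],[0,[0,-0.35,0],0],[0,[-0.01,-0.37,0.4],0],[0,[-0.01,-0.38,0.8],0],[0,[-0.02,-0.4,1],0],[0,[-0.02,-0.4,1],0]]'
python3 - <<'E'
from h import *
go([.543,-.18,.033])
s=read_state();f=grab_frame("wrist");np.savez("pics/wrist.npz",**f)
cv2.imwrite("pics/w1.png",cv2.cvtColor(f["pixels"],cv2.COLOR_RGB2BGR))
E
```

```text
time: 6.18
ee_pos: [0.5447, -0.1809, 0.0352]
tcp_rot: [0.019, 0.897, 0.442, 0.019]
ft_force: [-0.1, -0.4, -0.5]
opening: 0.0941
gripper_force: 0.0
pos [ 0.545 -0.181  0.035] z [ 0.051 -0.017 -0.999] y heading -37.55192846161084 j [-0.386  0.531  1.649  0.004  0.908  0.267] t 6.1833
shift units [-0.004 -0.025  0.027]
```

View pics/w1.png

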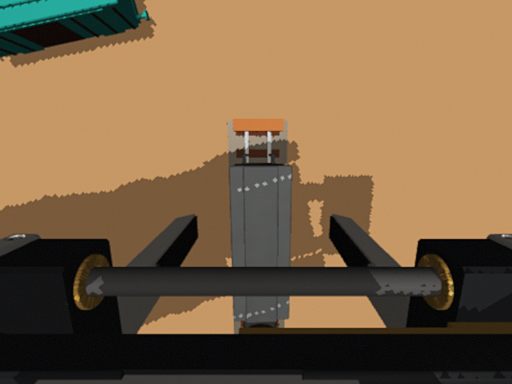

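The wrist view shows the van's roof (columns 232–292, rows 165–320) centred and aligned between the fingers (tips near columns 195 and 330). I'll close and lift.

```bash
python3 -m jog '[[1,[0,0,0],0],[1,[0,0,0],0],[1,[0,0,0],0],[1,[0,0,0],0],[1,[0,0,0],0],[1,[0,0,0],0],[1,[0,0,0],0],[1,[0,0,0],0]]' 25
python3 -m jog '[[1,[0,0,-0.15],0],[1,[0,0,-0.3],0],[1,[0,0,-0.6],0],[1,[0,0,-1],0],[1,[0,0,-1],0]]'
python3 -m jog '[[1,[0,0,-0.4],0],[1,[0,0,-0.8],0],[1,[0,0,-1],0]]'
python3 -m jog '[[1,[0,0,-0.4],0],[1,[0,0,-0.8],0],[1,[0,0,-1],0]]'
python3 - <<'E'
from h import *
# radial target heading 50deg, r .72
go([.72*np.cos(.87),.72*np.sin(.87),.33])
E
```

```text
time: 6.9
ee_pos: [0.5442, -0.1806, 0.0374]
tcp_rot: [0.02, 0.897, 0.442, 0.02]
ft_force: [0.2, -0.1, 0.4]
opening: 0.0441
gripper_force: 0.0
time: 7.32
ee_pos: [0.542, -0.18, 0.1242]
tcp_rot: [0.024, 0.896, 0.442, 0.023]
ft_force: [0.9, 0.1, 0.0]
opening: 0.0349
gripper_force: 25.0
time: 7.57
ee_pos: [0.5361, -0.1779, 0.2018]
tcp_rot: [0.022, 0.897, 0.442, 0.022]
ft_force: [-0.4, -0.8, -0.3]
opening: 0.0352
gripper_force: 25.0
time: 7.82
ee_pos: [0.5314, -0.1762, 0.282]
tcp_rot: [0.022, 0.897, 0.442, 0.022]
ft_force: [-0.3, 0.4, -0.4]
opening: 0.0354
gripper_force: 25.0
pos [ 0.531 -0.176  0.282] z [ 0.059 -0.021 -0.998] y heading -37.559038349848144 j [-0.387  0.242  1.436  0.003  1.401  0.267] t 7.8167
shift units [ 6.706 -6.155 -0.835]
```

Run:
```python
from h import *
f=grab_frame("scene");K=f["K"];T=f["cam_to_world"]
p=np.linalg.inv(T)@np.append(read_state()["ee_pos"],1);u=int(K[0,2]-p[0]/p[2]*K[0,0]);v=int(K[1,2]+p[1]/p[2]*K[1,1]);print(u,v)
im=cv2.cvtColor(f["pixels"],cv2.COLOR_RGB2BGR)[max(v-70,0):v+70,max(u-80,0):u+80]
cv2.imwrite("pics/lift.png",cv2.resize(im,None,fx=4,fy=4,interpolation=cv2.INTER_CUBIC))
```

```text
222 118
```

View pics/lift.png

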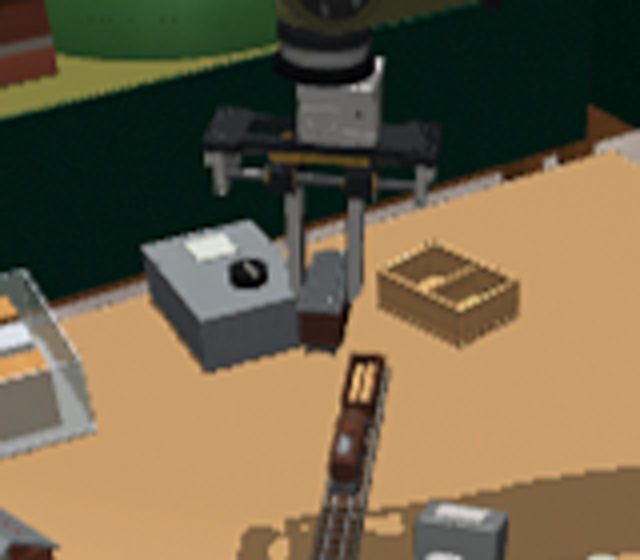

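The crop shows the van at about (325,300), held level between the fingers. The tank and open wagons are still on the track. I'll carry it round the inside of the camera.

```bash
python3 -m jog '[[1,[0.2,-0.4,-0.1],0],[1,[0.38,-0.84,-0.17],0],[1,[0.38,-0.84,-0.17],0]]' >/dev/null
python3 -m jog '[[1,[0.2,-0.4,-0.1],0],[1,[0.38,-0.84,-0.17],0],[1,[0.38,-0.84,-0.17],0]]' >/dev/null
python3 -m jog '[[1,[0.2,-0.4,-0.1],0],[1,[0.38,-0.84,-0.17],0],[1,[0.38,-0.84,-0.17],0]]' >/dev/null
python3 -m jog '[[1,[0.2,-0.4,-0.1],0],[1,[0.38,-0.84,-0.17],0],[1,[0.38,-0.84,-0.17],0]]' >/dev/null
python3 -m jog '[[1,[0.2,-0.4,-0.1],0],[1,[0.38,-0.84,-0.17],0],[1,[0.38,-0.84,-0.17],0]]'
python3 -m jog '[[1,[0.5,-0.2,0],0],[1,[0.95,-0.4,0],0],[1,[0.95,-0.4,0],0]]' >/dev/null
python3 -m jog '[[1,[0.5,-0.2,0],0],[1,[0.95,-0.4,0],0],[1,[0.95,-0.4,0],0]]' >/dev/null
python3 -m jog '[[1,[0.5,-0.2,0],0],[1,[0.95,-0.4,0],0],[1,[0.95,-0.4,0],0]]'
python3 - <<'E'
from h import *
go([.72*np.cos(.87),.72*np.sin(.87),.33],np.radians(41.2))
E
```

```text
time: 9.12
ee_pos: [0.3521, 0.1536, 0.3303]
tcp_rot: [0.02, 0.896, 0.444, 0.021]
ft_force: [0.7, -0.5, -0.8]
opening: 0.0355
gripper_force: 25.0
time: 9.87
ee_pos: [0.4179, 0.393, 0.3252]
tcp_rot: [0.02, 0.896, 0.443, 0.018]
ft_force: [-1.5, -1.2, -2.3]
opening: 0.0351
gripper_force: 25.0
pos [0.418 0.393 0.325] z [ 0.05  -0.021 -0.999] y heading -37.419689292579 j [ 0.713  0.285  1.286 -0.049  1.546  1.367] t 9.8667
shift units [ 1.916 -0.73  -0.072]
turn units -0.9149279130138561
```

```bash
python3 -m jog '[[1,[0,0,0],-0.08],[1,[0,0,0],-0.16],[1,[0,0,0],-0.25],[1,[0,0,0],-0.33],[1,[0,0,0],-0.42],[1,[0,0,0],-0.5],[1,[0,0,0],-0.58],[1,[0,0,0],-0.66],[1,[0,0,0],-0.74],[1,[0,0,0],-0.82]]' >/dev/null
python3 -m jog '[[1,[0,0.4,-0.1],-0.08],[1,[-0.3,0.8,-0.2],-0.09],[1,[-0.3,0.9,-0.2],-0.09]]'
python3 -m jog '[[1,[-0.1,0.4,-0.1],0],[1,[-0.3,0.8,-0.2],0],[1,[-0.3,0.9,-0.2],0]]'
python3 -m jog '[[1,[-0.1,0.4,-0.1],0],[1,[-0.3,0.8,-0.2],0],[1,[-0.3,0.9,-0.2],0]]'
python3 - <<'E'
from h import *
go([.72*np.cos(.87),.72*np.sin(.87),.33],np.radians(41.2))
E
```

```text
time: 10.95
ee_pos: [0.4936, 0.4068, 0.3485]
tcp_rot: [0.029, 0.417, 0.908, 0.003]
ft_force: [-0.1, -1.1, -0.5]
opening: 0.0353
gripper_force: 25.0
time: 11.2
ee_pos: [0.562, 0.4364, 0.367]
tcp_rot: [0.029, 0.418, 0.908, 0.003]
ft_force: [-0.5, -0.8, -0.7]
opening: 0.0353
gripper_force: 25.0
time: 11.45
ee_pos: [0.6155, 0.4554, 0.3773]
tcp_rot: [0.031, 0.417, 0.908, 0.007]
ft_force: [54.2, 40.9, 81.8]
opening: 0.0354
gripper_force: 24.9
pos [0.616 0.455 0.377] z [ 0.062 -0.013 -0.998] y heading 40.76473997209628 j [ 0.605  0.897  0.234 -0.05   1.966 -0.126] t 11.45
shift units [ 2.158 -0.68   0.458]
turn units -0.006356206930645735
```

```bash
python3 -m jog '[[1,[0.1,-0.1,0.1],0],[1,[0.4,-0.2,0.2],0],[1,[0.8,-0.3,0.3],0],[1,[1,-0.3,0.3],0],[1,[1,-0.3,0.3],0]]'
python3 -m jog '[[1,[0.3,-0.1,0.1],0],[1,[0.7,-0.2,0.1],0],[1,[1,-0.3,0.1],0],[1,[1,-0.3,0.1],0]]'
python3 -m jog '[[1,[0,0.1,0],0],[1,[0,0.2,0],0],[1,[0,0.3,0],0],[1,[0,0.4,0],0]]'
python3 -m jog '[[1,[0,0.1,0],0],[1,[0,0.2,0],0],[1,[0,0.3,0],0],[1,[0,0.4,0],0]]'
python3 - <<'E'
from h import *
go([.6,.5,.35],np.radians(41.2))
E
```

```text
time: 11.87
ee_pos: [0.5443, 0.5031, 0.3484]
tcp_rot: [0.031, 0.415, 0.909, 0.008]
ft_force: [-0.2, -1.1, 0.3]
opening: 0.0352
gripper_force: 25.0
time: 12.2
ee_pos: [0.4742, 0.5483, 0.336]
tcp_rot: [0.031, 0.415, 0.909, 0.008]
ft_force: [-0.1, -0.7, -0.5]
opening: 0.0353
gripper_force: 25.0
time: 12.53
ee_pos: [0.5029, 0.5663, 0.3374]
tcp_rot: [0.032, 0.417, 0.908, 0.008]
ft_force: [0.9, -0.2, -0.4]
opening: 0.035
gripper_force: 25.0
time: 12.87
ee_pos: [0.5245, 0.5839, 0.3352]
tcp_rot: [0.031, 0.417, 0.908, 0.007]
ft_force: [-1.6, -1.6, 11.8]
opening: 0.035
gripper_force: 25.0
pos [0.524 0.584 0.335] z [ 0.063 -0.013 -0.998] y heading 40.705304395407076 j [ 0.811  0.952  0.234 -0.058  1.921  0.08 ] t 12.8667
shift units [-1.419  0.039 -0.112]
turn units -0.007075410090674353
```

```bash
python3 -m jog '[[1,[0,0.3,0],0],[1,[0,0.6,0],0],[1,[0,1,0],0],[1,[0,1,0],0]]'
python3 -m jog '[[1,[0,0.5,-0.5],0],[1,[0,0.8,-1],0],[1,[0,1,-1],0],[1,[0,1,-1],0]]'
python3 -c "
from h import *;go([.6,.5,.35])"
```

```text
time: 13.2
ee_pos: [0.5439, 0.592, 0.3135]
tcp_rot: [0.036, 0.417, 0.908, 0.023]
ft_force: [-0.5, 0.6, -1.0]
opening: 0.0353
gripper_force: 25.0
time: 13.53
ee_pos: [0.5385, 0.5806, 0.3556]
tcp_rot: [0.041, 0.416, 0.908, 0.037]
ft_force: [1.2, -0.3, -1.4]
opening: 0.0349
gripper_force: 25.0
pos [0.539 0.581 0.356] z [ 0.105  0.033 -0.994] y heading 40.91284728250445 j [ 0.794  0.927  0.235 -0.054  1.882  0.063] t 13.5333
shift units [-1.261 -0.086  0.116]
```

```bash
python3 -m jog '[[1,[0.2,0.5,-0.2],0],[1,[0.3,1,-0.6],0],[1,[0.3,1,-0.6],0],[1,[0.3,1,-0.6],0]]'
python3 -m jog '[[1,[0.2,0.5,-0.2],0],[1,[0.2,1,-0.6],0],[1,[0.2,1,-0.6],0],[1,[0.2,1,-0.6],0]]'
python3 -m jog '[[1,[0,0.5,-0.2],0],[1,[0,1,-0.6],0],[1,[0,1,-0.6],0],[1,[0,1,-0.6],0]]'
python3 -m jog '[[1,[0,0.5,-0.2],0],[1,[0,1,-0.6],0],[1,[0,1,-0.6],0],[1,[0,1,-0.6],0]]'
python3 -c "
from h import *;go([.6,.5,.35])"
```

```text
time: 13.87
ee_pos: [0.5286, 0.592, 0.3644]
tcp_rot: [0.045, 0.415, 0.908, 0.048]
ft_force: [-0.2, -0.2, -0.3]
opening: 0.0352
gripper_force: 25.0
time: 14.2
ee_pos: [0.5243, 0.5961, 0.378]
tcp_rot: [0.049, 0.414, 0.907, 0.062]
ft_force: [-0.1, -0.9, -0.1]
opening: 0.0351
gripper_force: 25.0
time: 14.53
ee_pos: [0.53, 0.5898, 0.3936]
tcp_rot: [0.053, 0.414, 0.906, 0.075]
ft_force: [-0.2, 0.5, -0.6]
opening: 0.0352
gripper_force: 25.0
time: 14.87
ee_pos: [0.5342, 0.5841, 0.4097]
tcp_rot: [0.057, 0.413, 0.905, 0.088]
ft_force: [0.2, -0.5, -0.3]
opening: 0.0355
gripper_force: 25.0
pos [0.534 0.584 0.41 ] z [ 0.176  0.111 -0.978] y heading 41.129403019326084 j [ 0.8    0.86   0.235 -0.05   1.842  0.067] t 14.8667
shift units [-1.31  -0.224  0.757]
```

```bash
python3 -m jog '[[1,[0.3,0.5,-0.2],0],[1,[0.5,1,-0.5],0],[1,[0.5,1,-0.5],0],[1,[0.5,1,-0.5],0]]' >/dev/null
python3 -m jog '[[1,[0.3,0.5,-0.2],0],[1,[0.4,1,-0.5],0],[1,[0.4,1,-0.5],0],[1,[0.4,1,-0.5],0]]'
python3 -m jog '[[1,[0.1,0.5,-0.1],0],[1,[0.2,1,-0.2],0],[1,[0.2,1,-0.2],0],[1,[0.2,1,-0.2],0]]' >/dev/null
python3 -m jog '[[1,[0.1,0.5,-0.1],0],[1,[0.1,1,-0.2],0],[1,[0.1,1,-0.2],0],[1,[0.1,1,-0.2],0]]'
python3 -m jog '[[1,[0,0.5,-0.1],0],[1,[0,1,-0.2],0],[1,[0,1,-0.2],0],[1,[0,1,-0.2],0]]'
python3 -c "
from h import *;go([.6,.5,.35],np.radians(41.2))"
```

```text
time: 15.53
ee_pos: [0.5016, 0.6177, 0.4275]
tcp_rot: [0.065, 0.41, 0.902, 0.114]
ft_force: [0.1, 0.1, -1.1]
opening: 0.0355
gripper_force: 25.0
time: 16.2
ee_pos: [0.517, 0.6308, 0.4218]
tcp_rot: [0.072, 0.408, 0.899, 0.14]
ft_force: [0.4, 0.5, -0.1]
opening: 0.0354
gripper_force: 25.0
time: 16.53
ee_pos: [0.5307, 0.6296, 0.424]
tcp_rot: [0.076, 0.407, 0.897, 0.154]
ft_force: [0.4, -0.8, 0.1]
opening: 0.0351
gripper_force: 25.0
pos [0.531 0.63  0.424] z [ 0.261  0.215 -0.941] y heading 41.28688860333959 j [ 0.842  0.854  0.236 -0.052  1.711  0.107] t 16.5333
shift units [-1.78  -0.706  0.748]
turn units -0.0014905545117547883
```

Run:
```python
from h import *
s=read_state();R=Ro.from_quat(s["tcp_rot"][[1,2,3,0]]).as_matrix();p=s["ee_pos"]
foc=np.array([.505,.064,.232]); b=R[:,1]
for q in ([.39,.25,.36],foc-.08*b,foc): q=np.array(q);print(q,R.T@(q-p)/.08);p=q
```

```text
[0.39 0.25 0.36] [-2.41232183 -4.46009545 -0.72850885]
[0.44843273 0.01432737 0.20493021] [-2.6809255  -1.96856346  1.38078041]
[0.505 0.064 0.232] [5.45601036e-17 1.00000000e+00 1.05208863e-16]
```

```bash
python3 -m jog '[[1,[-0.1,-0.2,0],0],[1,[-0.25,-0.5,-0.1],0],[1,[-0.48,-0.89,-0.15],0],[1,[-0.48,-0.89,-0.15],0]]' >/dev/null
python3 -m jog '[[1,[-0.2,-0.4,-0.1],0],[1,[-0.48,-0.89,-0.15],0],[1,[-0.48,-0.89,-0.15],0]]' >/dev/null
python3 -m jog '[[1,[-0.2,-0.4,-0.1],0],[1,[-0.48,-0.89,-0.15],0],[1,[-0.48,-0.89,-0.15],0]]' >/dev/null
python3 -m jog '[[1,[-0.2,-0.4,-0.1],0],[1,[-0.48,-0.89,-0.15],0],[1,[-0.48,-0.89,-0.15],0]]' >/dev/null
python3 -m jog '[[1,[-0.2,-0.4,-0.1],0],[1,[-0.48,-0.89,-0.15],0],[1,[-0.48,-0.89,-0.15],0]]'
python3 -m jog '[[1,[-0.4,-0.3,0.2],0],[1,[-0.8,-0.6,0.4],0],[1,[-0.9,-0.65,0.46],0],[1,[-0.9,-0.65,0.46],0]]' >/dev/null
python3 -m jog '[[1,[-0.4,-0.3,0.2],0],[1,[-0.8,-0.6,0.4],0],[1,[-0.9,-0.65,0.46],0],[1,[-0.9,-0.65,0.46],0]]' >/dev/null
python3 -m jog '[[1,[-0.4,-0.3,0.2],0],[1,[-0.8,-0.6,0.4],0],[1,[-0.9,-0.65,0.46],0],[1,[-0.9,-0.65,0.46],0],[1,[-0.9,-0.65,0.46],0]]'
python3 - <<'E'
from h import *
go([.505,.064,.232],np.radians(41.2))
s=read_state();R=Ro.from_quat(s["tcp_rot"][[1,2,3,0]]).as_matrix()
ims=[]
for n in("scene","wrist","top"):
    f=grab_frame(n);np.savez(f"pics/{n}2.npz",**f);im=cv2.cvtColor(f["pixels"],cv2.COLOR_RGB2BGR)
    if n=="wrist":ims.append(im);continue
    K=f["K"];T=f["cam_to_world"]
    p=np.linalg.inv(T)@np.append(s["ee_pos"],1);u=int(K[0,2]-p[0]/p[2]*K[0,0]);v=int(K[1,2]+p[1]/p[2]*K[1,1]);print(n,u,v)
    c=im[max(v-60,0):v+60,max(u-80,0):u+80];ims.append(cv2.resize(c,(400,300),interpolation=cv2.INTER_CUBIC))
cv2.imwrite("pics/f1.png",np.hstack([ims[0],cv2.resize(ims[1],(400,300))]))
E
```

```text
time: 17.87
ee_pos: [0.3877, 0.2481, 0.3616]
tcp_rot: [0.076, 0.407, 0.897, 0.154]
ft_force: [-0.5, 0.7, -0.8]
opening: 0.0353
gripper_force: 25.0
time: 18.95
ee_pos: [0.4506, 0.0163, 0.2084]
tcp_rot: [0.076, 0.407, 0.897, 0.155]
ft_force: [-0.5, -0.1, -0.9]
opening: 0.0351
gripper_force: 25.0
pos [0.451 0.016 0.208] z [ 0.262  0.216 -0.941] y heading 41.323904174151714 j [-0.201 -0.06   1.974  0.313  1.027 -1.056] t 18.95
shift units [-0.002  0.951  0.03 ]
turn units -0.0010834969899418628
scene 277 157
top 275 226
```

View pics/f1.png

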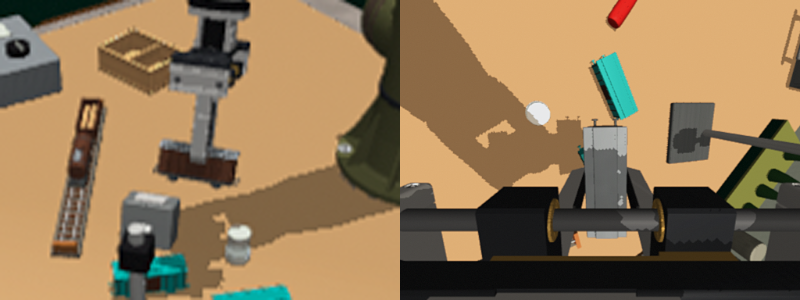

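The scene crop shows the van held at (200,160), leaned back and facing the camera head at (150,220). The wrist view shows its roof between the fingers at (605,180). Next I'll measure the van in the tool frame and refine the focus.

Run:
```python
from h import *
np.set_printoptions(precision=4,suppress=True)
f=load("wrist2");P=cloud(f,f["tool_from_camera"])
x,y,z=np.moveaxis(P,-1,0)
m=(abs(y)<.022)&(abs(x)<.08)&(z>-.05)&(z<.03)&(f["pixels"].std(-1)<25)
Q=P[m];print(len(Q),np.percentile(Q,[1,5,50,95,99],axis=0))
k=abs(Q[:,2]-np.median(Q[:,2]))<.006;q=Q[k];c=q.mean(0);w=np.linalg.svd(q-c)[2][2];print("normal",w,c,q.min(0),q.max(0))
# scene: roof & side of van in world
s=read_state();R=Ro.from_quat(s["tcp_rot"][[1,2,3,0]]).as_matrix()
g=load("scene2");W=(cloud(g)-s["ee_pos"])@R
px=g["pixels"].astype(int);x,y,z=np.moveaxis(W,-1,0)
br=(px[...,0]-px[...,2]>15)&(abs(x)<.08)&(abs(y)<.04)&(z>-.04)&(z<.07)
q=W[br];print("brown side",len(q),np.percentile(q,[1,5,50,95,99],axis=0))
```

```text
7101 [[-0.051  -0.0209 -0.0472]
 [-0.0466 -0.0173 -0.0359]
 [ 0.0093  0.0003 -0.0063]
 [ 0.0442  0.0182 -0.0037]
 [ 0.0467  0.0208  0.0061]]
normal [ 0.0214 -0.0011 -0.9998] [ 0.0094  0.0004 -0.0059] [-0.053  -0.022  -0.0121] [ 0.0473  0.0219 -0.0003]
brown side 305 [[-0.0569 -0.0175 -0.0193]
 [-0.0477  0.0001  0.0005]
 [-0.002   0.018   0.0167]
 [ 0.0439  0.0219  0.0361]
 [ 0.0473  0.0277  0.0404]]
```

Run:
```python
from h import *
s=read_state();R=Ro.from_quat(s["tcp_rot"][[1,2,3,0]]).as_matrix()
go(np.array([.505,.064,.232])-R@[-.003,0,.015],np.radians(41.2))
```

```text
pos [0.45  0.017 0.209] z [ 0.263  0.216 -0.94 ] y heading 41.45315569071025 j [-0.2   -0.062  1.975  0.313  1.026 -1.057] t 19.1
shift units [ 0.028  0.949 -0.154]
turn units 0.00019395926172748705
```

```bash
python3 -m jog '[[1,[0,0.1,-0.05],0],[1,[0.03,0.3,-0.1],0],[1,[0.03,0.5,-0.15],0],[1,[0.03,0.7,-0.15],0],[1,[0.03,0.85,-0.15],0],[1,[0.03,0.95,-0.15],0],[1,[0.03,0.95,-0.15],0],[1,[0.03,0.95,-0.15],0]]'
python3 - <<'E'
from h import *
np.set_printoptions(precision=4,suppress=True)
s=read_state();R=Ro.from_quat(s["tcp_rot"][[1,2,3,0]]).as_matrix()
mid=s["ee_pos"]+R@[-.003,0,.015];print("mid",mid,"y",R[:,1],"x",R[:,0])
th=np.radians(41.17);b=np.array([np.cos(th),np.sin(th)]);l=np.array([-b[1],b[0]])
f=grab_frame("scene");P=cloud(f)
# independent check: foot rect, van brown side, head centre
rel=P[...,:2]-mid[:2];u=rel@b;w=rel@l;dz=P[...,2]-mid[2]
px=f["pixels"].astype(int)
k=(px[...,0]-px[...,2]>12)&(abs(u)<.05)&(abs(w)<.07)&(abs(dz)<.05);print("side w,u,dz",k.sum(),np.percentile(w[k],[2,98]),np.median(u[k]),np.percentile(dz[k],[2,50,98]))
q=P[k];c=np.median(q,0);q=q[np.linalg.norm(q-c,axis=1)<.045];print("side normal",np.linalg.svd(q-q.mean(0))[2][2])
k=(abs(w)<.05)&(u>.1)&(u<.24)&(dz>.02)&(dz<.12);print("head w",k.sum(),np.percentile(w[k],[2,50,98]))
im=cv2.cvtColor(f["pixels"],cv2.COLOR_RGB2BGR)[90:240,180:380];cv2.imwrite("pics/f2.png",cv2.resize(im,(800,600),interpolation=cv2.INTER_CUBIC))
E
```

```text
time: 19.77
ee_pos: [0.4987, 0.0623, 0.2445]
tcp_rot: [0.076, 0.406, 0.897, 0.154]
ft_force: [0.1, 0.2, -1.5]
opening: 0.0352
gripper_force: 25.0
mid [0.5046 0.0633 0.2305] y [0.706  0.6221 0.3385] x [-0.6583  0.7526 -0.0102]
side w,u,dz 357 [-0.0468  0.0481] 0.017402417153328405 [-0.0184  0.0046  0.024 ]
side normal [-0.7232 -0.6584 -0.2086]
head w 464 [-0.023   0.0085  0.0269]
```

View pics/f2.png

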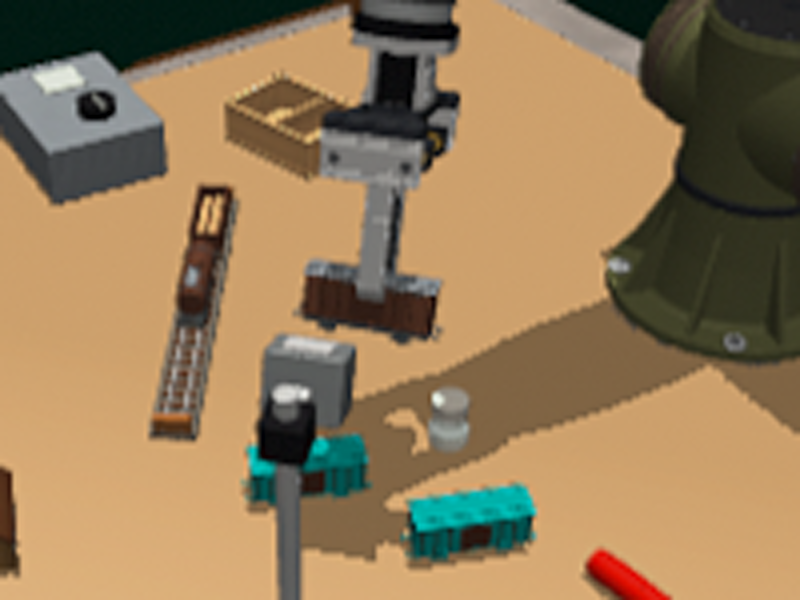

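The final view shows the van at (370,300), square to the camera head at (305,385), with the jar and other wagons still in place. The tool's y axis (.706,.622,.339) matches the measured normal of the camera head's back face (.708,.618,.342).

```bash
python3 -c "
from rig import *;print(read_state()['gripper_force'],abs(read_state()['joint_vel']).max());print(sign_off())"
```

```text
24.97390866279602 0.01140676366597327
the job is handed in; nothing more can be done
None
```

The job is handed in at about 20 s: by my measurements the van is held still in the fingers within a few mm of the focus point, leaned back about 0.34 rad to match the camera, and the other wagons were not disturbed in any view. The hand-in call returned no verdict, and the wrist force spiked to about 106 N (limit 120 N) once on the way, when joint 3 reached its limit.

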